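# Unlock the standards box by feel

### The arm

A 6-joint arm with a two-finger parallel gripper is mounted at the origin on a cart in front of the work surface, level with it; the furniture and walls round the work are solid. World frame = base frame: x ahead of the robot, y to its left, z up, the work surface at z = 0. Lengths are in mm, angles in rad, forces in N, time in s.
With the tool pointing down it reaches from about 225 to 725 mm from the base axis. Payload 3.1 kg.
Tool frame: the origin (TCP) lies between the finger pads; the fingertips stand 8 mm ahead of it and the grasp point (between the pads) lies 11 mm behind it (arm.tip_reach is the z of the fingertips in the tool frame, in mm); z points along the fingers, y is the line along which they close (so a half turn about z gives the same grasp; the last joint's range is limited). The gripper opens to 85 mm and grips with 20 to 120 N. Pads are 22 mm wide; open, the fingers measure 114 mm over their backs; the gripper's body (76 mm by 85 mm) begins 54 mm behind the grasp point. The pads swing forward as they close: fully open they stand 13 mm farther back than shut.
Start: joints at [1.075, 0.048, 0.099, 1.622, 0, 1.443], TCP at [188.777, 489.878, 239.312] pointing down, gripper open.
Joint ranges: [-2.91, 2.91], [-0.99, 1.94], [-1.21, 1.42], [-2.12, 2.29], [-1.49, 1.47], [-3.14, 3.14]. Speed limits (rad/s): [2.79, 2.79, 3.14, 3.14, 3.14, 3.14].

### API

Orientations are given as a unit quaternion [x, y, z, w].
In Python, from plant import arm gives the robot as it stands. The module is installed in compiled form; this text tells all that it offers.
- The arm moves only by the tool drive_tool, never from a script. Its argument "series" is a list that holds one entry, the list of rows, each a list of 6 numbers: the shift along the world's x, y, z normalised to -1 to 1, where 1 is 4 cm, then the turn, a rotation vector about the world's x, y, z normalised to -1 to 1, where 1 is 0.12 rad. A call has 1 to 8 rows; each row shifts and turns the commanded pose from where the row before left it; what a row does not reach is not made up. A row lasts 1/12 s, in which the tool goes at most 41.7 mm and 7.16 degrees, less where a joint would pass 70% of its speed; a pose out of reach is approached as far as the arm can. A call with a number of a shift or a turn outside -1 to 1 is refused whole. A call with a gripper value outside its range is refused whole. "jaw" is the closure, from 0 (fully open) to 1 (shut), set as the call begins (left out, the last holds). The fingers move at their own pace and stop on an object; "squeeze" is the grip in N (left out, the last holds). Time passes only in rows, so rows that do not move let the fingers close. It gives the time, the measured TCP pose, the force, the opening and the grip force at its end, in the units of the state.
- arm.state(): the state, without advancing time (a new reading comes with each control period).
- arm.read_camera(name): name is "side" or "top" or "wrist"; returns a dict with "pixels" (420x560x3 uint8, red, green, blue), "z_map" (420x560 float32, mm along the optical axis (not along the pixel's ray), 0 where there is no reading), "intrinsics" (3x3 intrinsics, pixels), "rvec" (rotation vector, rad) and "tvec" (3), from world to camera coordinates, as OpenCV has them. Camera axes: x right, y down, z forward; pixel columns grow to the right and rows downward; lengths in mm; the calibration is good to about 2 mm. A picture is of the moment at which its call begins.
- arm.close_job(): hands the job in; it is judged then, once.
The state is a dict: "t": time; "qpos": joint angles; "qvel": joint speeds; "tau": joint torques, N m; "eef_pos": TCP position; "tcp_rot": TCP orientation; "ft_force": force on the tool from outside, world axes, zero at the start; "ft_torque": the same for the moment, N m; "finger_gap": finger opening in mm; "grasp_force": force on a finger pad.
Only numpy, scipy, OpenCV 4.12 (cv2) and the standard library are available. Lean on these libraries where they do the work, as an engineer would, in place of code of your own. Each camera call takes 0.05 s, during which the arm holds its last target. There are 200 camera calls.

### The job

The blue box of reference standards is locked. Take the red-headed key from its stand, put it in the lock on the front deck of the box and, pressing only lightly, feel round for the hidden slot until the key drops fully home; then turn it counter-clockwise (seen from above) until the hidden bolt lets go and the sprung lid pops up. Leave the key standing fully home in the lock, force nothing and leave the small parts around the work where they are.

Things in the scene. Friction and masses are not known exactly. Their poses are not given: they have to be found in the camera images.
- key: Steel key with a red plastic head, 73 mm long, 0.06 kg, upright in its stand. Origin at the centre of its lower tip, z up along the key. From the tip: flat blade 15 mm (key x) by 4 mm (y), 10 mm long, square-ended; then a round shank up to 31 mm, coned from 12.6 to 17 mm across over its first 4.5 mm, then 17 mm. A half turn about z makes no difference.
- key_collar (a point): Underside of the key's collar, 31 mm above the tip; axes as the key's. The collar is 31 mm across and 4 mm thick; above it a thin neck 6 mm long, then the head. Fully home, this underside lies on the lock's mouth.
- key_head (a point): Centre of the key's red head, 57 mm above its tip; axes as the key's. The head is 36 mm (x) by 10 mm (y) by 32 mm high; pinch it across its 10 mm thickness.
- key_stand: Fixed grey block 56 x 56 mm, 42 mm high, on a rubber foot, with an upright hole 18 mm across and 36 mm deep in its middle; the key's collar rests on its top. Origin in the middle of its underside.
- lockbox: Fixed blue steel box 185 mm (x) by 160 mm (y) by 60 mm high. Origin on its underside straight below the lock's axis, z up; the box reaches from x = -45 mm (front) to x = +140 mm (hinge of the lid). The deck with the lock covers x = -45 to +38 mm, the lid the rest.
- lock_mouth (a point): Centre of the top of the lock's round mouth, 66 mm above the worktop, 6 mm above the deck; axes as the box's. The mouth is 35 mm across outside; inside it narrows from 23 mm to a throat 18 mm across within 5 mm. Pushing the key against the lock with more than 60 N damages it.
- lock_slot (a point): Centre of the plug's face, 22 mm below the mouth; axes as the BOX's, not the slot's. The slot, 5.4 mm wide, 12 mm deep, points 0 to 1.2 rad counter-clockwise (from above) of the box's x axis; it is hidden and varies. The key's x must match it (or a half turn from it) to about 0.09 rad, and its axis to about 0.5 mm, to drop in; else the blade rests on the face, collar 9 mm over the mouth.
- lock_seat (a point): Where the key's tip lies when fully home, 31 mm below the mouth, on the axis; axes as the box's. The plug resists turning with 0.08 N m and stays where left. Turned counter-clockwise, it frees the lid when the slot points about 1.65 rad from the box's x axis (the key runs about 0.1 rad ahead of the slot); it stops at 1.8 rad.
- lid (a joint): Angle of the box's lid about its rear edge: 0 shut, up to 0.3 rad; a spring lifts it to 0.3 rad (front edge some 30 mm up, 40 mm behind the lock's axis) as soon as the lock lets go.
- loupe: Bystander: black loupe, 38 mm across, 43 mm high, beside the key stand; origin under its middle.
- load_716: Bystander: white and silver round connector load, 34 mm across, 32 mm high, to the right of the box; origin under its middle.
- attenuator: Bystander: ribbed silver cylinder 74 mm long, 25 mm thick, lying to the left of the box; origin under its middle.
Things that resemble listed ones, but are neither listed nor needed, are in the scene too. Of the things like the key, leave any that is yellow; of the rest the smaller one is meant.

How it is judged:
By the outcome, as a careful person would: the job done as asked, in the order asked, and still so for the second after the job is handed in, with the robot touching nothing.
It also fails if it takes over 72 s, if anything falls off the work surface, if the arm or the gripper's body presses on something with over 40 N, if the wrist force passes 120 N, or if a joint passes its speed limit or range.

## Working session

There is one attempt and no reset: what is moved stays moved. The work goes in short steps, Python scripts to look and compute and a tool call to move; the robot and the scene stay as the last step left them, time stands still between calls to the robot, and variables do not carry over. Pictures are saved under pics/ and viewed, at most 10 in all, crops included, and the job is handed in when it is done.

Besides the shell and the picture viewer there is one more tool, called after "Call:" by a JSON object that holds its "fn" and its "kwargs". drive_tool: Moves the arm, as the interface text tells. Scaled input: -1 to 1 covers 4 cm each way for a shift and 0.12 rad each way for a turn. Its arguments: {"type":"object","properties":{"series":{"type":"array"},"jaw":{"type":"number"},"squeeze":{"type":"number"}},"required":["series"]}

```bash
mkdir -p pics; cat > h.py <<'E'
import numpy as np,cv2
from plant import arm
def cam(n,save=None):
    c=arm.read_camera(n)
    if save: cv2.imwrite('pics/'+save,c['pixels'][:,:,::-1])
    return c
def cloud(c):
    K=np.array(c['intrinsics']);R=cv2.Rodrigues(np.array(c['rvec'],float))[0];t=np.array(c['tvec'],float).ravel()
    z=c['z_map'].astype(float);v,u=np.mgrid[:z.shape[0],:z.shape[1]]
    P=np.stack([(u-K[0,2])/K[0,0]*z,(v-K[1,2])/K[1,1]*z,z],-1)
    W=(P-t)@R; W[z==0]=np.nan
    return W
def ray(c,u,v,h):
    K=np.array(c['intrinsics']);R=cv2.Rodrigues(np.array(c['rvec'],float))[0];t=np.array(c['tvec'],float).ravel()
    o=-R.T@t; d=R.T@np.array([(u-K[0,2])/K[0,0],(v-K[1,2])/K[1,1],1]); return o+d*(h-o[2])/d[2]
E
python3 - <<'E'
from h import *
for n in('top','side'):
    c=cam(n,n+'0.png');W=cloud(c);np.savez(n+'0.npz',W=W,**c)
    h=cv2.cvtColor(c['pixels'],cv2.COLOR_RGB2HSV)
    for nm,m in(('red',((h[...,0]<8)|(h[...,0]>172))&(h[...,1]>130)&(h[...,2]>60)),('blue',(h[...,0]>95)&(h[...,0]<125)&(h[...,1]>110)&(h[...,2]>40))):
        k,l,s,ce=cv2.connectedComponentsWithStats(m.astype('uint8'))
        for i in range(1,k):
            if s[i,4]>40: print(n,nm,s[i],ce[i].round(1),np.nanmedian(W[l==i],0).round(1),np.nanmax(W[l==i][:,2]).round(1))
print(arm.state())
E
```

```text
top red [231 104  11  19 135] [236.1 112.4] [732.2 179.7 141.8] 153.6
top red [190 217   6  16  79] [192.9 224.7] [496.  281.4  83.5] 87.3
top red [184 269  29   9 196] [197.  272.9] [391.7 268.3 105.3] 109.3
top red [101 274  26  35 405] [113.5 291.9] [347.3 478.1  19.9] 27.9
top blue [ 301  169   73   84 5462] [337.7 210. ] [528.8 -46.5  60.9] 67.1
top blue [ 67 260  14  38 432] [ 74.  279.2] [378.8 568.5  19.5] 26.8
top blue [543 318   9  26  76] [546.3 333.6] [   65.8 -1013.   -663.8] -656.7
side red [336 140  10  23 154] [340.5 150.7] [731.  174.6 125.9] 151.5
side red [228 169  15  15 166] [235.5 176.2] [497.  280.4  69. ] 85.7
side red [141 173  33  10 297] [156.5 177.4] [344.6 476.4  14.2] 24.9
side red [190 173  13  27 225] [196.  185.7] [386.6 253.2  91. ] 108.0
side blue [144 156  31  13 221] [158.3 161.6] [374.9 565.4  13.3] 24.6
side blue [ 260  218  126  101 7499] [322.7 265.7] [515.4 -83.5  59.3] 64.4
{'t': 0.1, 'qpos': array([1.07518272e+00, 4.86786647e-02, 9.77434059e-02, 1.62201528e+00,
       1.59701269e-05, 1.44300844e+00]), 'qvel': array([ 0.00050522, -0.00175802,  0.0034536 , -0.00098323, -0.00137437,
        0.00135166]), 'tau': array([ 2.31765451e-03, -3.39851546e+01,  3.20935714e+01,  1.58400246e-02,
       -1.63742948e-04, -1.35171396e-05]), 'eef_pos': array([188.52399844, 489.40093316, 238.22761583]), 'tcp_rot': array([ 1.82877736e-01,  9.83135074e-01, -1.02275429e-03, -3.37924623e-04]), 'ft_force': array([ 0.021785  ,  0.05818549, -0.4188321 ]), 'ft_torque': array([-0.02396793,  0.02743595,  0.00524795]), 'grasp_force': 0.0, 'finger_gap': 85.55533123428606}
```

View pics/top0.png

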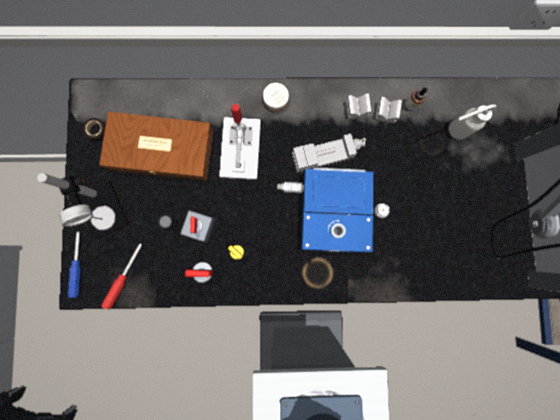

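View pics/side0.png

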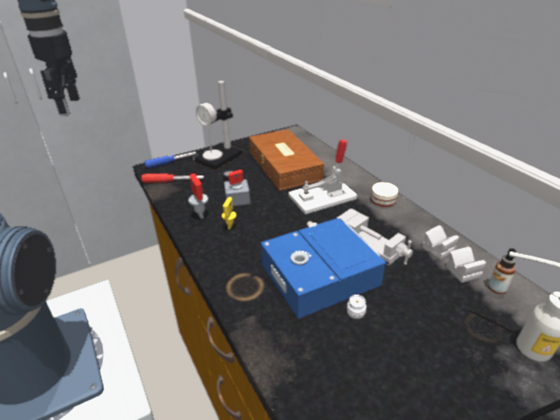

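The top view shows the wanted red key in the grey square stand at about (193,225). The larger red decoy is at (197,273), the yellow one at (236,252), and the lock mouth at (338,230). The side view agrees. Next I measure angles and plan an approach above the stand.

```bash
python3 - <<'E'
from h import *
d=np.load('top0.npz');c={k:d[k] for k in d.files};W=d['W']
h=cv2.cvtColor(c['pixels'],cv2.COLOR_RGB2HSV)
red=((h[...,0]<8)|(h[...,0]>172))&(h[...,1]>130)&(h[...,2]>60)
k,l,s,ce=cv2.connectedComponentsWithStats(red.astype('uint8'))
i=l[225,193]
for v,u in np.argwhere(l==i)[::9]: print(u,v,ray(c,u,v,84)[:2].round(1))
r=cv2.minAreaRect(np.argwhere(l==i)[:,::-1].astype('float32'));b=cv2.boxPoints(r);print('head',r,[ray(c,*p,84)[:2].round(1) for p in b])
# stand top by depth
def rect(m,z,nm):
    cs=max(cv2.findContours(m.astype('uint8'),0,1)[0],key=cv2.contourArea);r=cv2.minAreaRect(cs);
    b=np.array([ray(c,*p,z)[:2] for p in cv2.boxPoints(r)]);e=b[1]-b[0];f=b[2]-b[1];print(nm,b.mean(0).round(1),np.linalg.norm(e),np.linalg.norm(f),np.arctan2(e[1],e[0]),np.arctan2(f[1],f[0]))
reg=np.zeros(red.shape,bool);reg[205:245,175:220]=1
rect(reg&(W[...,2]>36)&(W[...,2]<56),46,'stand')
reg[:]=0;reg[160:260,290:385]=1
blue=(h[...,0]>95)&(h[...,0]<125)&(h[...,1]>110)&(h[...,2]>40)
rect(cv2.morphologyEx((reg&blue&(W[...,2]>50)).astype('uint8'),3,np.ones((9,9))),60,'box')
m=reg&(W[...,2]>62.5); m[:218]=0
print('mouth pix',np.argwhere(m).mean(0)[::-1],m.sum(),ray(c,338,230,66))
print(c['intrinsics'],ray(c,338,230,0))
w=cam('wrist','w0.png');R=cv2.Rodrigues(np.array(w['rvec'],float))[0];print('wrist cam pos',-R.T@np.array(w['tvec']).ravel(),R, w['intrinsics'])
E
```

```text
191 217 [513.7 285.9]
192 219 [509.2 283.7]
191 221 [504.8 285.8]
195 222 [502.4 277. ]
194 224 [498.  279.2]
193 226 [493.6 281.3]
192 228 [489.2 283.5]
195 229 [486.9 276.9]
193 231 [482.5 281.3]
head ((192.5, 224.5), (15.0, 5.0), 90.0) [array([513.7, 288.1]), array([513.6, 277.1]), array([480.2, 276.8]), array([480.4, 287.8])]
stand [497.7 282.6] 55.30181372038685 56.64442632022797 -0.31055521618336485 -1.909629377438426
box [527.9 -47.3] 185.89338765772018 164.10359971826549 -0.059075219112713906 -1.619888970740676
mouth pix [339.68307692 232.71076923] 325 [480.0852929  -43.97875833  66.        ]
[[383.02111804   0.         289.39818054]
 [  0.         383.02111804 208.73193834]
 [  0.           0.           1.        ]] [483.42428578 -54.52605573   0.        ]
wrist cam pos [123.41420606 514.60306166 373.78334476] [[ 0.35929329  0.93322396 -0.00117279]
 [ 0.89661284 -0.34484883  0.27778533]
 [ 0.25883149 -0.10085794 -0.96064246]] [[317.22171534   0.         279.75269201]
 [  0.         317.22171534 208.82273187]
 [  0.           0.           1.        ]]
```

Call:
{"fn": "drive_tool", "kwargs": {"series": [[[0.64,-0.434,-0.1,0,0,0.26],[0.64,-0.434,-0.1,0,0,0.26],[0.64,-0.434,-0.1,0,0,0.26],[0.64,-0.434,-0.1,0,0,0.26],[0.64,-0.434,-0.1,0,0,0.26],[0.64,-0.434,-0.1,0,0,0.26]]], "jaw": 0.3}}

```text
t: 0.65
eef_pos: [343.2, 384.6, 214.7]
tcp_rot: [0.089, 0.996, -0.0, -0.0]
ft_force: [0.2, -0.2, 0.2]
finger_gap: 60.0
grasp_force: 0.0
```

Call:
{"fn": "drive_tool", "kwargs": {"series": [[[0.64,-0.434,-0.18,0,0,0.26],[0.64,-0.434,-0.18,0,0,0.26],[0.64,-0.434,-0.18,0,0,0.26],[0.64,-0.434,-0.18,0,0,0.26],[0.64,-0.434,-0.18,0,0,0.26],[0.64,-0.434,-0.18,0,0,0.26],[0,0,0,0,0,0],[0,0,0,0,0,0]]]}}

```text
t: 1.32
eef_pos: [496.2, 280.2, 170.6]
tcp_rot: [-0.002, 1.0, -0.0, -0.001]
ft_force: [-0.4, 0.2, 0.4]
finger_gap: 59.9
grasp_force: 0.0
```

```bash
cat >> h.py <<'E'
from scipy.spatial.transform import Rotation as Ro
def st():
    s=arm.state();R=Ro.from_quat(s['tcp_rot']).as_matrix()
    print('t',round(s['t'],2),'tcp',s['eef_pos'].round(2),'yang',np.arctan2(R[1,1],R[0,1]).round(4),'z',R[:,2].round(4),'F',s['ft_force'].round(1),'M',s['ft_torque'].round(2),'gap',round(s['finger_gap'],1),'g',round(s['grasp_force'],1),'q6',s['qpos'][5].round(2))
    return s
E
python3 - <<'E'
from h import *
st()
c=cam('wrist','w1.png');W=cloud(c)
h=cv2.cvtColor(c['pixels'],cv2.COLOR_RGB2HSV)
red=((h[...,0]<8)|(h[...,0]>172))&(h[...,1]>130)&(h[...,2]>60)
k,l,s,ce=cv2.connectedComponentsWithStats(red.astype('uint8'))
for i in range(1,k):
    if s[i,4]<100: continue
    P=W[l==i];P=P[np.isfinite(P[:,0])];zm=np.percentile(P[:,2],97);T=(l==i)&(W[...,2]>zm-3)
    b=cv2.boxPoints(cv2.minAreaRect(np.argwhere(T)[:,::-1].astype('float32')));q=np.array([ray(c,*p,zm)[:2] for p in b])
    r=cv2.minAreaRect(q.astype('float32'));r2=cv2.minAreaRect(W[T][:,:2].astype('float32'));print(s[i],zm,r,r2)
E
```

```text
t 1.32 tcp [496.24 280.17 170.56] yang 1.5741 z [-2.9e-03 -9.0e-04 -1.0e+00] F [-0.4  0.2  0.4] M [ 0.01 -0.01  0.05] gap 59.9 g 0.0 q6 0.39
[ 482    0   73   74 2375] 23.94933065739571 ((359.4666748046875, 470.98089599609375), (16.37750244140625, 57.44758224487305), 62.512596130371094) ((358.90582275390625, 473.0245666503906), (16.180444717407227, 57.48308181762695), 62.01576614379883)
[ 216   38   90   40 2869] 107.68976837755481 ((391.0456848144531, 268.2748718261719), (50.38176345825195, 12.738670349121094), 86.90852355957031) ((390.6429443359375, 268.3783874511719), (50.40961456298828, 13.039934158325195), 87.28820037841797)
[279 186  14  54 657] 85.96527055100258 ((495.25921630859375, 284.3005676269531), (9.225589752197266, 34.39822769165039), 88.71601867675781) ((496.04339599609375, 284.2416076660156), (9.11691665649414, 34.67807388305664), 88.72037506103516)
```

View pics/w1.png

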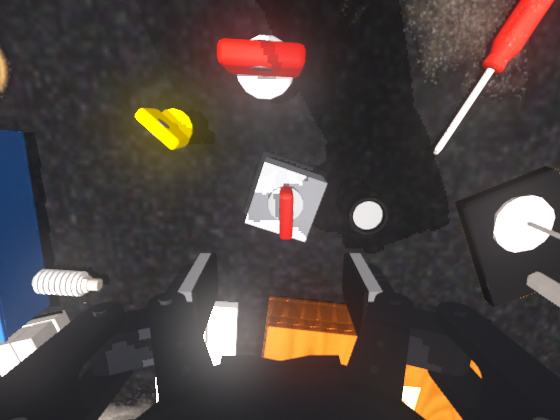

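The wrist view shows the wanted key's head at about (285,213), lying nearly along world x, with the loupe at (368,215) beside the stand. I narrow the jaw and descend.

Call:
{"fn": "drive_tool", "kwargs": {"series": [[[0.02,0.09,-0.2,0,0,-0.2],[0,0,-0.5,0,0,0],[0,0,-0.6,0,0,0],[0,0,-0.6,0,0,0],[0,0,-0.45,0,0,0],[0,0,-0.3,0,0,0],[0,0,0,0,0,0]]], "jaw": 0.62}}

```text
t: 1.95
eef_pos: [493.6, 285.1, 63.0]
tcp_rot: [0.008, 1.0, -0.001, -0.003]
ft_force: [-0.4, 0.2, 0.2]
finger_gap: 32.5
grasp_force: 0.0
```

```bash
python3 - <<'E'
from h import *
st()
c=cam('wrist','w2.png')
E
```

```text
t 1.95 tcp [493.58 285.15  63.01] yang 1.5551 z [-0.0057 -0.0022 -1.    ] F [-0.4  0.2  0.2] M [-0.01  0.04 -0.04] gap 32.5 g 0.0 q6 0.42
```

View pics/w2.png

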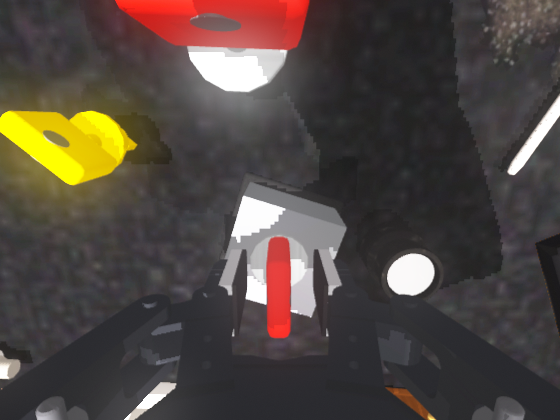

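The wrist view shows the red head (column 279, rows 237–337) centred between the fingers, whose inner edges are at 240 and 317. I settle with a small x correction.

Call:
{"fn": "drive_tool", "kwargs": {"series": [[[0.05,-0.01,0,0,-0.03,0],[0,0,0,0,0,0],[0,0,0,0,0,0]]]}}

```text
t: 2.25
eef_pos: [500.1, 285.4, 68.2]
tcp_rot: [0.009, 1.0, 0.001, 0.003]
ft_force: [-0.6, -0.1, 0.7]
finger_gap: 31.9
grasp_force: 0.0
```

```bash
python3 - <<'E'
from h import *
st()
E
```

```text
t 2.25 tcp [500.12 285.42  68.21] yang 1.5535 z [ 0.007   0.0015 -1.    ] F [-0.6 -0.1  0.7] M [ 0.03 -0.    0.05] gap 31.9 g 0.0 q6 0.42
```

Call:
{"fn": "drive_tool", "kwargs": {"series": [[[0,0,0,0,0,0],[0,0,0,0,0,0],[0,0,0,0,0,0],[0,0,0,0,0,0],[0,0,0,0,0,0],[0,0,0,0,0,0]]]}}

```text
t: 2.75
eef_pos: [498.7, 284.7, 66.0]
tcp_rot: [0.009, 1.0, -0.0, 0.002]
ft_force: [-1.3, -0.1, -0.5]
finger_gap: 32.1
grasp_force: 0.0
```

```bash
python3 - <<'E'
from h import *
st()
E
```

```text
t 2.75 tcp [498.73 284.71  66.01] yang 1.5534 z [ 3.4e-03 -1.0e-04 -1.0e+00] F [-1.3 -0.1 -0.5] M [-0.05 -0.01 -0.02] gap 32.1 g 0.0 q6 0.42
```

Call:
{"fn": "drive_tool", "kwargs": {"series": [[[-0.04,-0.01,-0.05,0,0.028,0],[0,0,0,0,0,0],[0,0,0,0,0,0],[0,0,0,0,0,0]]]}}

```text
t: 3.08
eef_pos: [497.1, 284.3, 63.9]
tcp_rot: [0.009, 1.0, -0.0, -0.0]
ft_force: [0.8, -0.1, -0.8]
finger_gap: 32.7
grasp_force: 0.0
```

Call:
{"fn": "drive_tool", "kwargs": {"series": [[[0,0,0,0,0,0],[0,0,0,0,0,0],[0,0,0,0,0,0],[0,0,0,0,0,0],[0,0,0,0,0,0],[0,0,0,0,0,0]]], "jaw": 1, "squeeze": 60}}

```text
t: 3.58
eef_pos: [497.3, 284.4, 64.3]
tcp_rot: [0.009, 1.0, 0.0, 0.0]
ft_force: [-0.2, -0.1, 1.2]
finger_gap: 9.0
grasp_force: 59.9
```

```bash
python3 - <<'E'
from h import *
st()
E
```

```text
t 3.58 tcp [497.33 284.41  64.28] yang 1.5534 z [ 6.e-04  1.e-04 -1.e+00] F [-0.2 -0.1  1.2] M [-0.02 -0.01  0.01] gap 9.0 g 59.9 q6 0.42
```

Call:
{"fn": "drive_tool", "kwargs": {"series": [[[0,0,0.1,0,0,0],[0,0,0.25,0,0,0],[0,0,0.45,0,0,0],[0,0,0.5,0,0,0],[0,0,0.5,0,0,0],[0,0,0.3,0,0,0],[0,0,0.15,0,0,0],[0,0,0,0,0,0]]]}}

```text
t: 4.25
eef_pos: [498.2, 284.8, 156.4]
tcp_rot: [0.009, 1.0, 0.001, 0.002]
ft_force: [0.4, -0.8, -0.3]
finger_gap: 8.9
grasp_force: 59.7
```

Call:
{"fn": "drive_tool", "kwargs": {"series": [[[0,-0.4,0,0,0,0],[0,-0.8,0,0,0,0],[0,-0.9,0,0,0,0],[0,-0.9,0,0,0,0],[0,-0.9,0,0,0,0],[0,-0.9,0,0,0,0],[0,-0.9,0,0,0,0],[0,-0.6,0,0,0,0]]]}}

```text
t: 4.92
eef_pos: [495.8, 29.5, 152.5]
tcp_rot: [0.01, 1.0, -0.001, -0.001]
ft_force: [0.6, 0.1, -0.2]
finger_gap: 8.4
grasp_force: 59.7
```

Call:
{"fn": "drive_tool", "kwargs": {"series": [[[0,-0.25,0,0,0,0],[0,-0.1,0,0,0,0],[0,0,0,0,0,0],[0,0,0,0,0,0],[0,0,0,0,0,0],[0,0,0,0,0,0],[0,0,0,0,0,0],[0,0,0,0,0,0]]]}}

```text
t: 5.58
eef_pos: [497.2, 19.1, 154.1]
tcp_rot: [0.008, 1.0, 0.0, 0.0]
ft_force: [0.1, -0.4, -0.3]
finger_gap: 9.3
grasp_force: 59.7
```

```bash
python3 - <<'E'
from h import *
st()
c=cam('wrist','w3.png');np.savez('w3.npz',W=cloud(c),**c)
c=cam('side','s3.png');np.savez('s3.npz',W=cloud(c),**c)
E
```

```text
t 5.58 tcp [497.21  19.12 154.15] yang 1.5548 z [ 3.e-04  1.e-04 -1.e+00] F [ 0.1 -0.4 -0.3] M [-0.02  0.03  0.01] gap 9.3 g 59.7 q6 -0.08
```

View pics/w3.png

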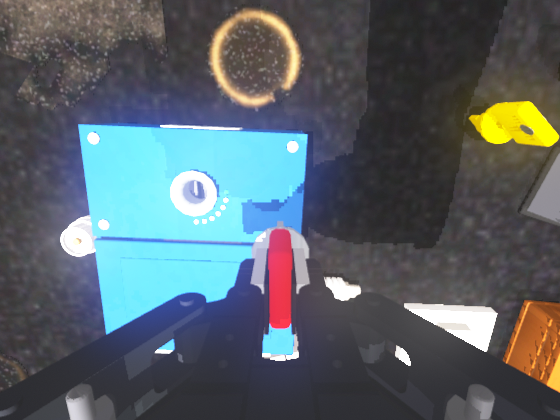

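The wrist view shows the lock mouth ring at (194,193) on the blue deck and the held key's collar edge at (280,240). I measure the mouth, the box angle and the key, and look at a zoomed crop.

```bash
python3 - <<'E'
from h import *
d=np.load('w3.npz');c={k:d[k] for k in d.files};W=d['W'];p=c['pixels']
h=cv2.cvtColor(p,cv2.COLOR_RGB2HSV)
crop=p[160:230,155:240,::-1];cv2.imwrite('pics/w3c.png',cv2.resize(crop,None,fx=8,fy=8,interpolation=cv2.INTER_CUBIC))
m=np.zeros(h.shape[:2],'uint8');m[165:225,160:230]=((h[...,1]<80))[165:225,160:230]
k,l,s,ce=cv2.connectedComponentsWithStats(m);i=1+np.argmax(s[1:,4]);cn=max(cv2.findContours((l==i).astype('uint8'),0,1)[0],key=cv2.contourArea)
for z in(60,66):
    q=np.array([ray(c,*a[0],z)[:2] for a in cn]).astype('float32');print('ring',z,cv2.minEnclosingCircle(q),cv2.fitEllipse(q))
near=W[165:225,160:230].reshape(-1,3);near=near[np.isfinite(near[:,0])];print('z hist',np.histogram(near[:,2],bins=range(28,76,4)))
r=near[near[:,2]>63];print('ring depth',cv2.minEnclosingCircle(r[:,:2].astype('float32')),np.median(r[:,2]))
# deck edges: front edge & left/right edge via blue mask at z 60
b=((h[...,0]>95)&(h[...,0]<125)&(h[...,1]>90)&(h[...,2]>40))
rows=[(u,np.argmax(b[100:160,u])+100) for u in range(95,155,4)]+[(u,np.argmax(b[100:160,u])+100) for u in range(245,300,4)]
Q=np.array([ray(c,u,v,60)[:2] for u,v in rows]).astype('float32');f=cv2.fitLine(Q,cv2.DIST_HUBER,0,.01,.01).ravel();print('front edge',f,'box x ang',np.arctan2(f[1],f[0])%np.pi-np.pi/2,Q[::6])
cols=[(np.flatnonzero(b[v,60:330])[0]+60,v) for v in range(135,215,5)]
Q=np.array([ray(c,u,v,60)[:2] for u,v in cols]).astype('float32');f=cv2.fitLine(Q,cv2.DIST_HUBER,0,.01,.01).ravel();print('right edge',f)
red=((h[...,0]<8)|(h[...,0]>172))&(h[...,1]>130)&(h[...,2]>60);red[:,:220]=0;red[:,320:]=0;red[340:]=0
P=W[red];P=P[np.isfinite(P[:,0])];print('head',P.min(0),P.max(0),np.median(P,0),cv2.minAreaRect(P[P[:,2]>P[:,2].max()-6][:,:2].astype('float32')))
co=np.zeros_like(red);co[215:265,240:320]=1;co&=(h[...,1]<70)&(W[...,2]>100)&(W[...,2]<150)
P=W[co];print('collar',len(P),P.min(0),P.max(0),np.median(P,0),cv2.minEnclosingCircle(P[:,:2].astype('float32')))
E
```

```text
ring 60 ((481.0121154785156, -45.28364181518555), 17.690719604492188) ((480.9999694824219, -45.26259231567383), (34.31754684448242, 34.522708892822266), 26.460586547851562)
ring 66 ((479.6072998046875, -43.58015060424805), 17.22855567932129) ((479.595458984375, -43.559669494628906), (33.4210090637207, 33.62080764770508), 26.46088409423828)
z hist (array([   4,   56,   26,   35,  162,   39,   52,  247, 2521, 1010,   32]), array([28, 32, 36, 40, 44, 48, 52, 56, 60, 64, 68, 72]))
ring depth ((481.5065612792969, -42.08262252807617), 19.39166259765625) 66.44943642036424
front edge [ 1.1492500e-01  9.9337417e-01  4.2140460e+02 -3.0149467e+01] box x ang -0.11517954 [[ 419.4067    -107.29813  ]
 [ 414.45114    -89.926414 ]
 [ 414.70877    -73.48296  ]
 [ 424.46146      4.3394294]
 [ 428.05377     20.92263  ]]
right edge [ 9.9875349e-01 -4.9914408e-02  4.6666412e+02 -1.3375461e+02]
head [478.04970565  14.04091097 152.87985221] [513.73538113  23.95314694 179.35652395] [493.84025357  19.5348348  174.51767669] ((495.9401550292969, 19.138431549072266), (8.480894088745117, 35.078060150146484), 88.61085510253906)
collar 606 [479.65518528   4.2940535  105.00107647] [498.52142726  33.80675148 148.79795988] [488.72454041  20.06916186 136.71949922] ((494.33453369140625, 19.13042449951172), 15.259291648864746)
```

View pics/w3c.png

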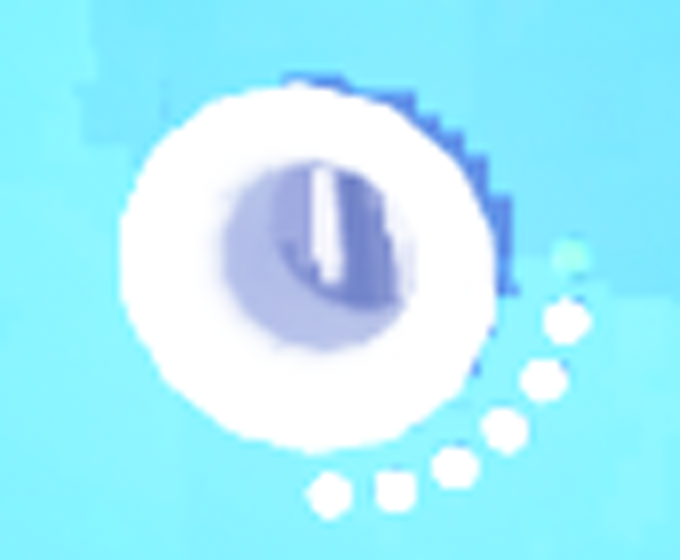

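The crop shows the ring centred near (194,193), with a bright strip inside it roughly along world x, and a dotted arc running counter-clockwise from +x. I move over the lock.

Call:
{"fn": "drive_tool", "kwargs": {"series": [[[-0.05,-0.2,0,0,0,0],[-0.1,-0.4,-0.1,0,0,0],[-0.1,-0.4,-0.2,0,0,0],[-0.1,-0.37,-0.2,0,0,0],[-0.05,-0.2,-0.1,0,0,0],[0,0,0,0,0,0],[0,0,0,0,0,0],[0,0,0,0,0,0]]]}}

```text
t: 6.35
eef_pos: [481.5, -44.2, 130.6]
tcp_rot: [0.009, 1.0, 0.0, 0.001]
ft_force: [-0.2, -0.1, -0.6]
finger_gap: 8.9
grasp_force: 59.7
```

Call:
{"fn": "drive_tool", "kwargs": {"series": [[[0,0,0,0,0,0],[0,0,0,0,0,0],[0,0,0,0,0,0],[0,0,0,0,0,0]]]}}

```text
t: 6.68
eef_pos: [481.4, -44.1, 130.4]
tcp_rot: [0.008, 1.0, -0.0, 0.0]
ft_force: [0.4, -0.2, -0.5]
finger_gap: 9.0
grasp_force: 59.7
```

```bash
python3 - <<'E'
from h import *
st()
c=cam('wrist','w4.png');W=cloud(c);p=c['pixels'];h=cv2.cvtColor(p,cv2.COLOR_RGB2HSV)
np.savez('w4.npz',W=W,**c)
c=cam('side','s4.png')
a=cv2.resize(cv2.imread('pics/s4.png')[150:300,200:400],None,fx=2.8,fy=2.8); b=cv2.imread('pics/w4.png')[150:350,190:370]
b=cv2.resize(b,None,fx=a.shape[0]/b.shape[0]*.6,fy=a.shape[0]/b.shape[0]*.6)
o=np.zeros((420,800,3),'uint8');o[:a.shape[0],:min(560,a.shape[1])]=a[:420,:560];x=b[:420,:240];o[:x.shape[0],560:560+x.shape[1]]=x;cv2.imwrite('pics/m4.png',o)
E
```

```text
t 6.68 tcp [481.43 -44.09 130.38] yang 1.5542 z [ 7.e-04 -0.e+00 -1.e+00] F [ 0.4 -0.2 -0.5] M [ 0.03 -0.   -0.04] gap 9.0 g 59.7 q6 -0.21
```

View pics/m4.png

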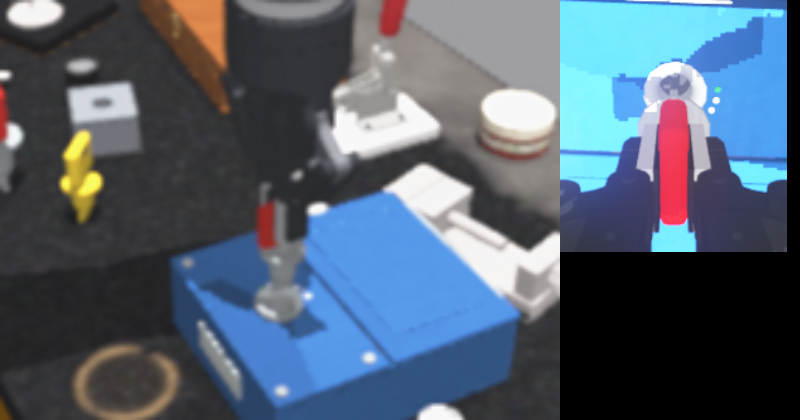

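The side and wrist crops show the key held upright, its tip just over the lock mouth and in line with it. I descend gently.

Call:
{"fn": "drive_tool", "kwargs": {"series": [[[0,0,-0.08,0,0,0],[0,0,-0.1,0,0,0],[0,0,-0.1,0,0,0],[0,0,-0.1,0,0,0],[0,0,-0.08,0,0,0],[0,0,-0.04,0,0,0],[0,0,0,0,0,0],[0,0,0,0,0,0]]]}}

```text
t: 7.45
eef_pos: [481.1, -44.4, 109.9]
tcp_rot: [0.009, 1.0, 0.0, -0.0]
ft_force: [-0.6, -0.5, 0.1]
finger_gap: 8.9
grasp_force: 59.7
```

Call:
{"fn": "drive_tool", "kwargs": {"series": [[[0,0,-0.05,0,0,0],[0,0,-0.05,0,0,0],[0,0,-0.05,0,0,0],[0,0,-0.04,0,0,0],[0,0,0,0,0,0],[0,0,0,0,0,0]]]}}

```text
t: 7.95
eef_pos: [481.0, -44.3, 102.2]
tcp_rot: [0.009, 1.0, 0.0, -0.0]
ft_force: [-1.8, 0.8, -0.5]
finger_gap: 9.1
grasp_force: 59.8
```

Call:
{"fn": "drive_tool", "kwargs": {"series": [[[0,0,-0.04,0,0,0],[0,0,-0.04,0,0,0],[0,0,-0.02,0,0,0],[0,0,0,0,0,0],[0,0,0,0,0,0]]]}}

```text
t: 8.37
eef_pos: [481.0, -44.1, 99.7]
tcp_rot: [0.009, 1.0, 0.0, 0.0]
ft_force: [-3.7, 2.1, 5.9]
finger_gap: 8.9
grasp_force: 60.8
```

Call:
{"fn": "drive_tool", "kwargs": {"series": [[[0,0,-0.03,0,0,0],[0,0,-0.03,0,0,0],[0,0,0,0,0,0],[0,0,0,0,0,0]]]}}

```text
t: 8.7
eef_pos: [480.5, -43.8, 96.4]
tcp_rot: [0.009, 1.0, 0.001, -0.0]
ft_force: [-3.7, 2.4, 1.4]
finger_gap: 8.8
grasp_force: 60.1
```

Call:
{"fn": "drive_tool", "kwargs": {"series": [[[-0.025,0.015,-0.02,0,0,0],[0,0,-0.02,0,0,0],[0,0,0,0,0,0],[0,0,0,0,0,0]]]}}

```text
t: 9.03
eef_pos: [480.2, -43.8, 94.0]
tcp_rot: [0.009, 1.0, 0.0, 0.0]
ft_force: [-0.5, 1.6, -0.0]
finger_gap: 8.9
grasp_force: 59.7
```

Call:
{"fn": "drive_tool", "kwargs": {"series": [[[0,0,-0.02,0,0,0],[0,0,-0.02,0,0,0],[0,0,0,0,0,0],[0,0,0,0,0,0]]]}}

```text
t: 9.37
eef_pos: [480.2, -43.8, 92.7]
tcp_rot: [0.009, 1.0, 0.0, 0.0]
ft_force: [-1.1, 2.2, 0.4]
finger_gap: 9.1
grasp_force: 59.8
```

```bash
python3 - <<'E'
from h import *
st()
E
```

```text
t 9.37 tcp [480.15 -43.78  92.68] yang 1.5534 z [ 1.e-04  2.e-04 -1.e+00] F [-1.1  2.2  0.4] M [ 0.39  0.24 -0.  ] gap 9.1 g 59.8 q6 -0.21
```

Call:
{"fn": "drive_tool", "kwargs": {"series": [[[-0.005,0.012,-0.02,0,0,0],[0,0,-0.02,0,0,0],[0,0,0,0,0,0],[0,0,0,0,0,0]]]}}

```text
t: 9.7
eef_pos: [480.1, -43.6, 91.2]
tcp_rot: [0.009, 1.0, -0.0, 0.0]
ft_force: [-1.0, 1.2, -0.5]
finger_gap: 8.9
grasp_force: 59.6
```

Call:
{"fn": "drive_tool", "kwargs": {"series": [[[0,0,-0.02,0,0,0],[0,0,-0.02,0,0,0],[0,0,0,0,0,0],[0,0,0,0,0,0]]]}}

```text
t: 10.03
eef_pos: [480.2, -43.6, 89.7]
tcp_rot: [0.009, 1.0, -0.0, 0.0]
ft_force: [0.3, 0.4, -0.5]
finger_gap: 9.1
grasp_force: 59.7
```

```bash
python3 - <<'E'
from h import *
st()
E
```

```text
t 10.03 tcp [480.16 -43.59  89.69] yang 1.5532 z [ 6.e-04 -5.e-04 -1.e+00] F [ 0.3  0.4 -0.5] M [0.   0.02 0.03] gap 9.1 g 59.7 q6 -0.21
```

Call:
{"fn": "drive_tool", "kwargs": {"series": [[[0,0,-0.02,0,0,0],[0,0,-0.02,0,0,0],[0,0,0,0,0,0],[0,0,0,0,0,0]]]}}

```text
t: 10.37
eef_pos: [480.2, -43.5, 88.2]
tcp_rot: [0.009, 1.0, -0.0, 0.0]
ft_force: [-0.6, 0.4, 0.2]
finger_gap: 9.2
grasp_force: 59.9
```

Call:
{"fn": "drive_tool", "kwargs": {"series": [[[0,0,-0.02,0,0,0],[0,0,-0.02,0,0,0],[0,0,0,0,0,0],[0,0,0,0,0,0]]]}}

```text
t: 10.7
eef_pos: [480.2, -43.5, 88.2]
tcp_rot: [0.009, 1.0, -0.0, 0.001]
ft_force: [-2.7, 0.5, 7.0]
finger_gap: 8.9
grasp_force: 61.0
```

Call:
{"fn": "drive_tool", "kwargs": {"series": [[[0,0,-0.02,0,0,0],[0,0,-0.02,0,0,0],[0,0,0,0,0,0],[0,0,0,0,0,0]]]}}

```text
t: 11.03
eef_pos: [480.2, -43.5, 88.1]
tcp_rot: [0.009, 1.0, -0.0, 0.001]
ft_force: [-5.5, 1.7, 14.1]
finger_gap: 8.7
grasp_force: 62.0
```

```bash
python3 - <<'E'
from h import *
st()
c=cam('side','s5.png');c=cam('wrist')
a=cv2.resize(cv2.imread('pics/s5.png')[200:300,240:360],None,fx=4.5,fy=4.5,interpolation=2);cv2.imwrite('pics/m5.png',a)
E
```

```text
t 11.03 tcp [480.25 -43.49  88.14] yang 1.5535 z [ 1.8e-03 -8.0e-04 -1.0e+00] F [-5.5  1.7 14.1] M [ 0.19  1.26 -0.07] gap 8.7 g 62.0 q6 -0.21
```

View pics/m5.png

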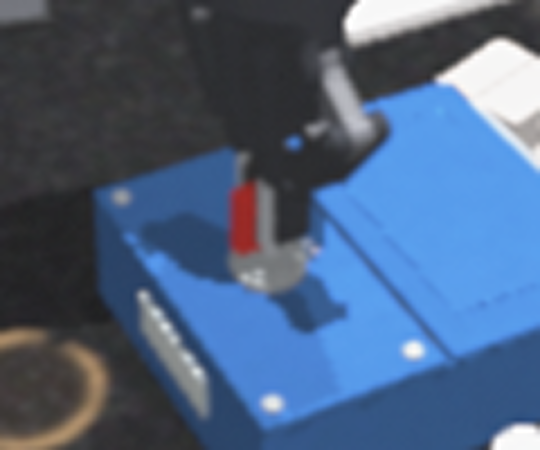

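The side crop shows the collar lying on the mouth at about (268,260) with no clear gap under it. I check this by depth.

```bash
python3 - <<'E'
from h import *
def redtop(c,W,r):
    h=cv2.cvtColor(c['pixels'],cv2.COLOR_RGB2HSV);m=((h[...,0]<8)|(h[...,0]>172))&(h[...,1]>130)&(h[...,2]>60);k=np.zeros_like(m);k[r[0]:r[1],r[2]:r[3]]=1
    P=W[m&k];P=P[np.isfinite(P[:,0])];return len(P),np.percentile(P[:,2],[5,50,90,95,99]).round(1)
d=np.load('w4.npz');print('w4 (tcp130.4)',redtop(d,d['W'],(200,340,240,320)))
c=cam('wrist');W=cloud(c);print('now 88.1',redtop(c,W,(200,340,240,320)))
h=cv2.cvtColor(c['pixels'],cv2.COLOR_RGB2HSV)
m=np.zeros(h.shape[:2],bool);m[200:270,230:330]=1;m&=(h[...,1]<80)
P=W[m];P=P[np.isfinite(P[:,0])];print('grey',np.histogram(P[:,2],bins=range(50,130,3)))
cv2.imwrite('pics/w6.png',cv2.resize(c['pixels'][170:350,190:370,::-1],None,fx=3,fy=3))
E
```

```text
w4 (tcp130.4) (1738, array([143.3, 150.7, 151.6, 151.8, 152.2]))
now 88.1 (1831, array([102.4, 108.5, 109.5, 109.7, 110.7]))
grey (array([  0,   0,   0,  38,  11, 326, 425, 229,   0,   2,   4,  29,  75,
        89, 106, 120,  98,  84,  87,   9,   0,   0,   0,   0,   0,   0]), array([ 50,  53,  56,  59,  62,  65,  68,  71,  74,  77,  80,  83,  86,
        89,  92,  95,  98, 101, 104, 107, 110, 113, 116, 119, 122, 125,
       128]))
```

View pics/w6.png

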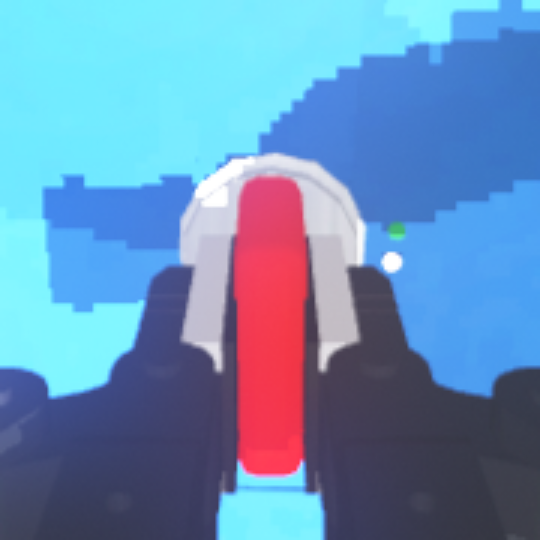

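Depth puts the head top at about 108.5 mm and the collar top at about 70 mm. That is fully home, so the slot happened to be near the starting angle. I ease the press and start turning.

Call:
{"fn": "drive_tool", "kwargs": {"series": [[[0,0,0.055,0,0,0],[0,0.002,0,0,0,0.5],[0,0.002,0,0,0,0.5],[0,0.002,0,0,0,0.5],[0,0,0,0,0,0],[0,0,0,0,0,0],[0,0,0,0,0,0]]]}}

```text
t: 11.77
eef_pos: [480.3, -43.1, 88.2]
tcp_rot: [-0.081, 0.997, -0.0, 0.001]
ft_force: [-1.6, -0.1, 5.6]
finger_gap: 9.1
grasp_force: 60.6
```

```bash
python3 - <<'E'
from h import *
st()
E
```

```text
t 11.77 tcp [480.27 -43.12  88.23] yang 1.7334 z [ 1.2e-03 -1.0e-04 -1.0e+00] F [-1.6 -0.1  5.6] M [ 0.1   0.48 -0.  ] gap 9.1 g 60.6 q6 -0.39
```

Call:
{"fn": "drive_tool", "kwargs": {"series": [[[-0.001,0.002,0,0,0,0.5],[-0.001,0.002,0,0,0,0.5],[-0.001,0.002,0,0,0,0.5],[-0.001,0.002,0,0,0,0.5],[-0.001,0.002,0,0,0,0.5],[-0.001,0.002,0,0,0,0.5],[0,0,0,0,0,0],[0,0,0,0,0,0]]]}}

```text
t: 12.43
eef_pos: [480.1, -42.6, 88.2]
tcp_rot: [-0.258, 0.966, -0.0, 0.001]
ft_force: [-3.0, 1.6, 5.4]
finger_gap: 8.9
grasp_force: 60.5
```

```bash
python3 - <<'E'
from h import *
st()
c=cam('wrist');W=cloud(c)
h=cv2.cvtColor(c['pixels'],cv2.COLOR_RGB2HSV);m=((h[...,0]<8)|(h[...,0]>172))&(h[...,1]>130)&(h[...,2]>60);m[:,:230]=0;m[:,330:]=0;m[:190]=0;m[350:]=0
P=W[m];P=P[np.isfinite(P[:,0])];print(np.percentile(P[:,2],[50,90]));print(cv2.minAreaRect(P[P[:,2]>106][:,:2].astype('float32')))
E
```

```text
t 12.43 tcp [480.12 -42.62  88.22] yang 2.0934 z [ 1.4e-03  1.0e-04 -1.0e+00] F [-3.   1.6  5.4] M [ 0.12  0.38 -0.07] gap 8.9 g 60.5 q6 -0.75
[108.58535525 109.5129825 ]
((479.0322570800781, -43.97715377807617), (35.46975326538086, 9.348664283752441), 29.56180763244629)
```

Call:
{"fn": "drive_tool", "kwargs": {"series": [[[-0.0027,0.0023,0,0,0,0.5],[-0.0027,0.0023,0,0,0,0.5],[-0.0027,0.0023,0,0,0,0.5],[-0.0027,0.0023,0,0,0,0.5],[-0.0027,0.0023,0,0,0,0.5],[-0.0027,0.0023,0,0,0,0.5],[-0.0027,0.0023,0,0,0,0.5],[0,0,0,0,0,0]]]}}

```text
t: 13.15
eef_pos: [479.7, -42.1, 88.2]
tcp_rot: [-0.454, 0.891, -0.0, 0.001]
ft_force: [-1.2, 0.4, 5.6]
finger_gap: 9.2
grasp_force: 60.6
```

Call:
{"fn": "drive_tool", "kwargs": {"series": [[[-0.004,0.001,0,0,0,0.5],[-0.004,0.001,0,0,0,0.5],[-0.004,0.001,0,0,0,0.5],[-0.004,0.001,0,0,0,0.5],[-0.004,0.001,0,0,0,0.5],[-0.004,0.001,0,0,0,0.5],[0,0,0,0,0,0],[0,0,0,0,0,0]]]}}

```text
t: 13.82
eef_pos: [479.1, -41.8, 88.2]
tcp_rot: [-0.605, 0.796, -0.001, 0.001]
ft_force: [-0.2, 0.7, 5.7]
finger_gap: 9.1
grasp_force: 60.6
```

```bash
python3 - <<'E'
from h import *
st()
E
```

```text
t 13.82 tcp [479.1  -41.83  88.22] yang 2.871 z [ 2.7e-03  1.0e-04 -1.0e+00] F [-0.2  0.7  5.7] M [ 0.11  0.04 -0.04] gap 9.1 g 60.6 q6 -1.53
```

Call:
{"fn": "drive_tool", "kwargs": {"series": [[[-0.004,0.0005,0,0,0,0.5],[-0.004,0.0005,0,0,0,0.5],[-0.004,0,0,0,0,0.5],[-0.004,0,0,0,0,0.5],[-0.004,0,0,0,0,0.5],[-0.004,0,0,0,0,0.5],[0,0,0,0,0,0.4],[0,0,0,0,0,0]]]}}

```text
t: 14.48
eef_pos: [478.4, -41.8, 88.2]
tcp_rot: [0.754, -0.656, 0.001, -0.001]
ft_force: [1.8, 0.9, 5.6]
finger_gap: 9.4
grasp_force: 60.6
```

```bash
cat > lid.py <<'E'
from h import *
st()
for n in('top','side'):
    c=cam(n,'L_'+n+'.png');W=cloud(c)
    h=cv2.cvtColor(c['pixels'],cv2.COLOR_RGB2HSV);b=(h[...,0]>95)&(h[...,0]<125)&(h[...,1]>90)&(h[...,2]>40)
    P=W[b];P=P[(P[:,0]>515)&(P[:,0]<625)&(abs(P[:,1]+47)<75)&(P[:,2]>50)]
    print(n,[(x,len(q),np.median(q).round(1)) for x in range(515,620,15) for q in[P[(P[:,0]>=x)&(P[:,0]<x+15)][:,2]] if len(q)])
E
python3 lid.py
```

```text
t 14.48 tcp [478.43 -41.76  88.23] yang -3.003 z [ 3.2e-03  2.0e-04 -1.0e+00] F [1.8 0.9 5.6] M [ 0.18 -0.11  0.05] gap 9.4 g 60.6 q6 -1.94
top [(515, 202, np.float64(66.4)), (530, 207, np.float64(67.1)), (545, 214, np.float64(66.0)), (560, 266, np.float64(65.2)), (575, 310, np.float64(64.1)), (590, 343, np.float64(63.0)), (605, 337, np.float64(61.1))]
side [(515, 315, np.float64(65.6)), (530, 352, np.float64(65.9)), (545, 342, np.float64(65.2)), (560, 344, np.float64(64.4)), (575, 345, np.float64(63.2)), (590, 335, np.float64(62.1)), (605, 280, np.float64(60.2))]
```

Call:
{"fn": "drive_tool", "kwargs": {"series": [[[0,0,0,0,0,0.2],[0,0,0,0,0,0],[0,0,0,0,0,0],[0,0,0,0,0,0]]]}}

```text
t: 14.92
eef_pos: [478.4, -41.7, 88.2]
tcp_rot: [0.762, -0.648, 0.001, -0.001]
ft_force: [1.1, 1.6, 5.3]
finger_gap: 9.2
grasp_force: 60.6
```

```bash
python3 lid.py
```

```text
t 14.92 tcp [478.37 -41.71  88.22] yang -2.9807 z [ 3.1e-03  2.0e-04 -1.0e+00] F [1.1 1.6 5.3] M [ 0.15 -0.19 -0.01] gap 9.2 g 60.6 q6 -1.96
top [(515, 151, np.float64(86.9)), (530, 205, np.float64(87.1)), (545, 222, np.float64(82.8)), (560, 255, np.float64(78.1)), (575, 295, np.float64(73.7)), (590, 331, np.float64(69.0)), (605, 321, np.float64(63.4))]
side [(515, 227, np.float64(87.5)), (530, 277, np.float64(85.2)), (545, 259, np.float64(80.9)), (560, 273, np.float64(76.5)), (575, 282, np.float64(71.7)), (590, 263, np.float64(67.3)), (605, 204, np.float64(62.0))]
```

The lid is up by about 0.3 rad. I ease the press, open slightly and lift straight off.

Call:
{"fn": "drive_tool", "kwargs": {"series": [[[0,0,0.02,0,0,0],[0,0,0,0,0,0],[0,0,0,0,0,0]]]}}

```text
t: 15.27
eef_pos: [478.2, -41.7, 88.2]
tcp_rot: [0.762, -0.647, 0.001, -0.001]
ft_force: [4.2, 0.9, 1.3]
finger_gap: 9.1
grasp_force: 60.1
```

Call:
{"fn": "drive_tool", "kwargs": {"series": [[[0,0,0,0,0,0],[0,0,0,0,0,0],[0,0,0,0,0,0],[0,0,0,0,0,0],[0,0,0,0,0,0]]], "jaw": 0.77}}

```text
t: 15.68
eef_pos: [476.3, -41.7, 87.3]
tcp_rot: [0.763, -0.647, -0.001, 0.0]
ft_force: [-0.6, -0.2, -0.1]
finger_gap: 19.9
grasp_force: 0.0
```

Call:
{"fn": "drive_tool", "kwargs": {"series": [[[0,0,0.05,0,0,0],[0,0,0.1,0,0,0],[0,0,0.2,0,0,0],[0,0,0.3,0,0,0],[0,0,0.5,0,0,0],[0,0,0.5,0,0,0],[0,0,0.3,0,0,0],[0,0,0,0,0,0]]]}}

```text
t: 16.35
eef_pos: [479.6, -42.3, 170.6]
tcp_rot: [0.763, -0.647, 0.003, -0.002]
ft_force: [-0.0, -0.4, 0.7]
finger_gap: 19.6
grasp_force: 0.0
```

Call:
{"fn": "drive_tool", "kwargs": {"series": [[[-0.4,0,0.2,0,0,0],[-0.6,0,0.2,0,0,0],[-0.6,0,0.2,0,0,0],[-0.3,0,0,0,0,0],[0,0,0,0,0,0],[0,0,0,0,0,0]]]}}

```text
t: 16.85
eef_pos: [401.0, -41.7, 189.7]
tcp_rot: [0.762, -0.647, 0.0, -0.0]
ft_force: [0.2, 0.0, -0.0]
finger_gap: 19.8
grasp_force: 0.0
```

```bash
python3 lid.py; python3 - <<'E'
from h import *
c=cam('side','fin.png');a=c['pixels'][130:330,150:430,::-1];cv2.imwrite('pics/finc.png',cv2.resize(a,None,fx=2.8,fy=2.8,interpolation=2))
W=cloud(c);h=cv2.cvtColor(c['pixels'],cv2.COLOR_RGB2HSV);m=((h[...,0]<8)|(h[...,0]>172))&(h[...,1]>130)&(h[...,2]>60)
P=W[m];P=P[(abs(P[:,0]-480)<40)&(abs(P[:,1]+44)<40)];print(len(P),P.min(0),P.max(0),np.median(P,0))
E
```

```text
t 16.85 tcp [401.05 -41.75 189.66] yang -2.9782 z [ 7.e-04  2.e-04 -1.e+00] F [ 0.2  0.  -0. ] M [-0.05 -0.03 -0.01] gap 19.8 g 0.0 q6 -2.0
top [(515, 266, np.float64(87.2)), (530, 436, np.float64(86.4)), (545, 406, np.float64(82.4)), (560, 394, np.float64(77.8)), (575, 393, np.float64(73.2)), (590, 379, np.float64(68.7)), (605, 342, np.float64(63.2))]
side [(515, 266, np.float64(87.5)), (530, 345, np.float64(85.3)), (545, 298, np.float64(81.2)), (560, 292, np.float64(76.5)), (575, 285, np.float64(72.0)), (590, 261, np.float64(67.3)), (605, 211, np.float64(62.0))]
181 [471.95690617 -62.50641332  78.43931987] [483.41801461 -29.98662511 109.15814542] [475.43480243 -50.74391758  99.06253082]
```

View pics/finc.png

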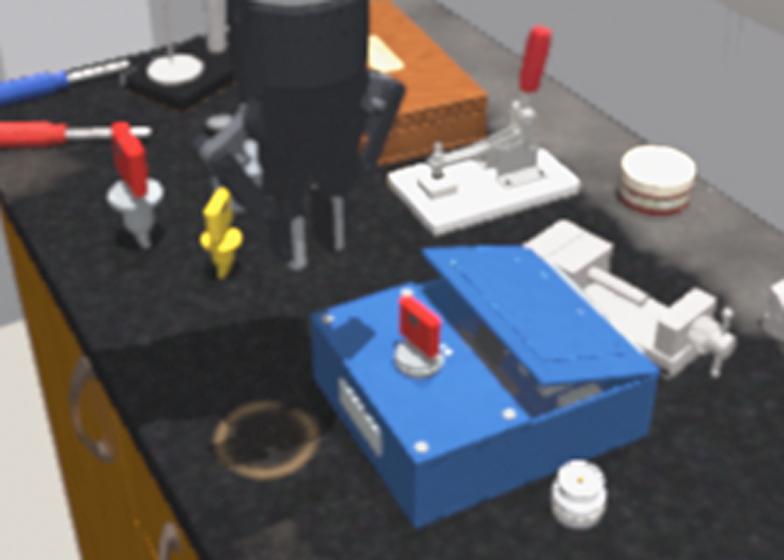

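The final view shows the key standing home in the lock at about (420,340), the lid open, and the gripper clear. I hand in.

```bash
python3 -c "
from plant import arm;print(arm.close_job())"
```

```text
the job is handed in; nothing more can be done
None
```

The job is handed in: the key dropped fully home at its starting angle (no search needed) under about 14 N measured press, turned counter-clockwise until the lid popped up to about 0.3 rad, and was left standing home with the gripper clear at 16.9 s.

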